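# Set out lapped valve plates in stage order

### The job

Set the four lapped valve plates out on the kit board in stage order, one to a cork pad: the largest on the pad next to the brass alignment pin, then each next smaller one on the next pad, down to the smallest next to the black reed stop. Lay each flat in the middle of its pad, set down gently and never dropped, and leave the pin and the reed stop where they are.

Things in the scene. Friction and masses are not known exactly. Their poses are not given: they have to be found in the camera images.
- plate_a: the largest (first stage) valve plate: loose polished steel disc, 63 mm diameter, 16 mm thick, lying flat on the slate shelf, with a ring of round gas ports and a stud hole seen as dark spots. All four plates are equally thick and differ in diameter (63, 52, 41 and 30 mm; 0.06 to 0.37 kg). Origin: centre of its underside, z up
- plate_b: the second largest valve plate: loose polished steel disc, 52 mm diameter, 16 mm thick, lying flat on the slate shelf, with a ring of round gas ports and a stud hole seen as dark spots. All four plates are equally thick and differ in diameter (63, 52, 41 and 30 mm; 0.06 to 0.37 kg). Origin: centre of its underside, z up
- plate_c: the third largest valve plate: loose polished steel disc, 41 mm diameter, 16 mm thick, lying flat on the slate shelf, with a ring of round gas ports and a stud hole seen as dark spots. All four plates are equally thick and differ in diameter (63, 52, 41 and 30 mm; 0.06 to 0.37 kg). Origin: centre of its underside, z up
- plate_d: the smallest (fourth stage) valve plate: loose polished steel disc, 30 mm diameter, 16 mm thick, lying flat on the slate shelf, with a ring of round gas ports and a stud hole seen as dark spots. All four plates are equally thick and differ in diameter (63, 52, 41 and 30 mm; 0.06 to 0.37 kg). Origin: centre of its underside, z up
- pad_1: one of four identical fixed round cork pads, 72 mm diameter, 3 mm thick, in one straight row at 82 mm between centres on an aluminium kit board (fixed, 92 x 446 mm, 10 mm thick, lying on the shelf, its top at z = 0.010). The pad numbers are shuffled at every start and say nothing of its place in the row. Origin: centre of its underside; its top is 3 mm higher (z = 0.013)
- pad_2: one of four identical fixed round cork pads, 72 mm diameter, 3 mm thick, in one straight row at 82 mm between centres on an aluminium kit board (fixed, 92 x 446 mm, 10 mm thick, lying on the shelf, its top at z = 0.010). The pad numbers are shuffled at every start and say nothing of its place in the row. Origin: centre of its underside; its top is 3 mm higher (z = 0.013)
- pad_3: one of four identical fixed round cork pads, 72 mm diameter, 3 mm thick, in one straight row at 82 mm between centres on an aluminium kit board (fixed, 92 x 446 mm, 10 mm thick, lying on the shelf, its top at z = 0.010). The pad numbers are shuffled at every start and say nothing of its place in the row. Origin: centre of its underside; its top is 3 mm higher (z = 0.013)
- pad_4: one of four identical fixed round cork pads, 72 mm diameter, 3 mm thick, in one straight row at 82 mm between centres on an aluminium kit board (fixed, 92 x 446 mm, 10 mm thick, lying on the shelf, its top at z = 0.010). The pad numbers are shuffled at every start and say nothing of its place in the row. Origin: centre of its underside; its top is 3 mm higher (z = 0.013)
- alignment_pin: brass alignment pin standing loose on its 22 mm round foot at one end of the kit board (either end), in line with the pads and 72 mm from the centre of the nearest pad; 12 mm shank, 42 mm tall, 55 g. Origin: centre of its underside, z up
- reed_stop: black acetal reed stop, a small stepped bar lying loose across the other end of the kit board, in line with the pads and 72 mm from the nearest pad centre; 60 mm long (its x axis, across the row), 16 mm wide, 8 mm high, 14 g. Origin: centre of its underside
Things that resemble listed ones, but are neither listed nor needed, are in the scene too. Several things have the shape of the alignment_pin; the one meant has the colours described above.

How it is judged:
By the outcome, as a careful person would: the job done as asked, in the order asked, and still so for the second after the job is handed in, with the robot touching nothing.
It also fails if it takes over 88 s, if anything falls off the work surface, if the arm or the gripper's body presses on something with over 40 N, if the wrist force passes 120 N, or if a joint passes its speed limit or range.

### The arm

A 6-joint arm with a two-finger parallel gripper is mounted at the origin on the work surface. World frame = base frame: x ahead of the robot, y to its left, z up, the work surface at z = 0. Lengths are in m, angles in rad, forces in N, time in s.
With the tool pointing down it reaches from about 0.3 to 0.875 m from the base axis. Payload 6.4 kg.
Tool frame: the origin (TCP) lies where the fingers leave the gripper's body, on its centre line; the fingertips stand 73 mm ahead of it and the grasp point (between the pads) lies 54 mm ahead of it; z points along the fingers, y is the line along which they close (so a half turn about z gives the same grasp; the last joint's range is limited). The gripper opens to 85 mm and grips with 20 to 120 N. Pads are 22 mm wide; open, the fingers measure 114 mm over their backs; the gripper's body (76 mm by 85 mm) begins 54 mm behind the grasp point. The pads swing forward as they close: fully open they stand 13 mm farther back than shut.
Start: joints at [1.058, 0.181, 1.607, -0, 1.354, -0.206], TCP at [0.174, 0.548, 0.304] pointing down, gripper open.
Joint ranges: [-2.99, 2.99], [-0.89, 2.07], [0.3, 2.58], [-1.14, 4.28], [0, 2.63], [-3.12, 3.12]. Speed limits (rad/s): [2.57, 2.57, 3.01, 3.14, 3.14, 3.14].

### API

Orientations are given as a unit quaternion [w, x, y, z].
In Python, from plant import r gives the robot as it stands.
- The arm moves only by the tool servo_tool, never from a script. Its argument "increments" is a list of rows, each a list of 3 entries, a list of its own where there are three numbers: the closure, from 0 (fully open) to 1 (shut), then the shift along the tool's x, y, z in m, then the turn about the tool's z in rad. In form: [[gripper, [tx, ty, tz], yaw], ...]. A call has 1 to 20 rows; each row is the pose to reach, as a shift and turn from the pose commanded when the call began, along the tool's axes at that moment; what a row does not reach only later rows make up. A row lasts 1/10 s, in which the tool goes at most 50 mm and 8.59 degrees, less where a joint would pass 70% of its speed; a pose out of reach is approached as far as the arm can. A call with a gripper value outside its range is refused whole. The fingers move at their own pace and stop on an object; "squeeze" is the grip in N (left out, the last holds). Time passes only in rows, so rows that repeat a pose let the fingers close. It gives the time, the measured TCP pose, the force, the opening and the grip force at its end, in the units of the state.
- r.read_state(): the state, without advancing time (a new reading comes with each control period).
- r.read_camera(name): name is "side" or "top"; returns (picture, depth): 384x512x3 uint8, blue, green, red; 384x512 float32, m along the optical axis (not along the pixel's ray), 0 where there is no reading.
- r.get_calibration(name): a dict with "vfov" (degrees; the focal length in pixels is half the picture's height over the tangent of half this angle, whatever the lens; pixels are square), "cx", "cy" (the principal point, pixels), "D" ([k1, k2, p1, p2, k3] as OpenCV has them; the pictures are not rectified), "rvec" (rotation vector, rad) and "tvec" (3), from world to camera coordinates, as OpenCV has them. Camera axes: x right, y down, z forward; pixel columns grow to the right and rows downward; lengths in m; the calibration is good to about 2 mm. A picture is of the moment at which its call begins. get_calibration takes no time and is no camera call.
- r.sign_off(): hands the job in; it is judged then, once.
The state is a dict: "time_s": time; "joints": joint angles; "joint_velocities": joint speeds; "effort": joint torques, N m; "eef_pos": TCP position; "tool_rot": TCP orientation; "force": force on the tool from outside, world axes, zero at the start; "ft_torque": the same for the moment, N m; "gripper_width": opening from 0.0 (shut) to 1.0 (fully open); "grasp_force": force on a finger pad.
Only numpy, scipy, OpenCV 4.12 (cv2) and the standard library are available. Lean on these libraries where they do the work, as an engineer would, in place of code of your own. Each camera call takes 0.05 s, during which the arm holds its last target. There are 200 camera calls.

## Working session

There is one attempt and no reset: what is moved stays moved. The work goes in short steps, Python scripts to look and compute and a tool call to move; the robot and the scene stay as the last step left them, time stands still between calls to the robot, and variables do not carry over. Pictures are saved under pics/ and viewed, at most 14 in all, crops included, and the job is handed in when it is done.

Besides the shell and the picture viewer there is one more tool, called after "Emit:" as name(argument=value, ...) on one line, values as JSON. servo_tool: Moves the arm, as the interface text tells. Its arguments: {"type":"object","properties":{"increments":{"type":"array"},"squeeze":{"type":"number"}},"required":["increments"]}

```bash
mkdir -p pics; ls; cat > h.py <<'E'
import numpy as np, cv2
from plant import r
def cal(n):
    c=r.get_calibration(n); f=192/np.tan(np.radians(c["vfov"])/2)
    K=np.array([[f,0,c["cx"]],[0,f,c["cy"]],[0,0,1]]); R=cv2.Rodrigues(np.array(c["rvec"],float))[0]
    return K,np.array(c["D"],float),R,np.array(c["tvec"],float).reshape(3)
def ray(n,uv,z):
    "pixel -> world point on plane z"
    K,D,R,t=cal(n); p=cv2.undistortPoints(np.array(uv,float).reshape(-1,1,2),K,D).reshape(-1,2)
    d=np.c_[p,np.ones(len(p))]@R; o=-R.T@t
    return o+d*((z-o[2])/d[:,2])[:,None]
def dep(n,uv,depth):
    K,D,R,t=cal(n); p=cv2.undistortPoints(np.array(uv,float).reshape(-1,1,2),K,D).reshape(-1,2)
    z=np.array([depth[int(round(v)),int(round(u))] for u,v in uv])
    return (np.c_[p,np.ones(len(p))]*z[:,None]-t)@R
E
python3 - <<'E'
from h import *
for n in("top","side"):
    im,d=r.read_camera(n); cv2.imwrite(f"pics/{n}0.png",cv2.resize(im,(800,600),interpolation=cv2.INTER_CUBIC)); np.savez(f"{n}0.npz",im=im,d=d)
    K,D,R,t=cal(n); print(n,K[0,0],D,-R.T@t,R[2])
print(r.read_state())
E
```

```text
pics
top 458.43232396190626 [0.00351528 0.         0.         0.         0.        ] [0.46089248 0.00410296 1.23460062] [ 0.08481384  0.01411509 -0.99629683]
side 405.61367894326344 [0.04289582 0.         0.         0.         0.        ] [0.23623712 0.71488012 0.54320891] [ 0.36318986 -0.7523976  -0.54953706]
{'time_s': 0.1, 'joints': array([ 1.05773179e+00,  1.81467550e-01,  1.60790528e+00,  1.18571565e-05,
        1.35379209e+00, -2.06327484e-01]), 'joint_velocities': array([-0.00103764, -0.00108094, -0.00326815,  0.00010774, -0.00074161,
        0.00120796]), 'effort': array([ 1.13080673e-04, -4.45875156e+01, -3.52235055e+01, -2.63120164e-04,
        4.23824953e-03,  6.05527634e-05]), 'eef_pos': array([0.17342597, 0.54782423, 0.30307502]), 'tool_rot': array([-2.82128430e-04,  1.52769196e-01,  9.88261582e-01, -7.33785006e-04]), 'force': array([0.39323539, 0.44686808, 1.08074285]), 'ft_torque': array([ 0.01705378, -0.02843663,  0.00555398]), 'grasp_force': 0.0, 'gripper_width': 1.0025085284692128}
```

View pics/top0.png

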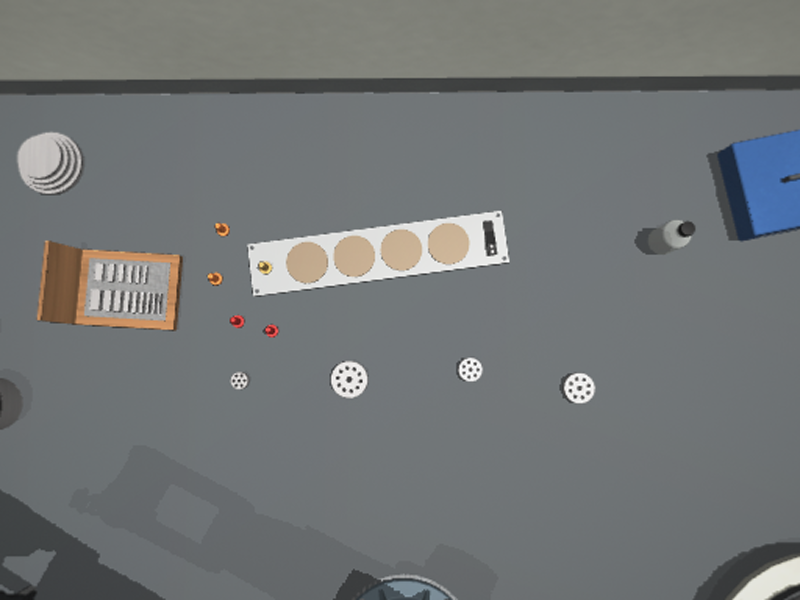

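View pics/side0.png

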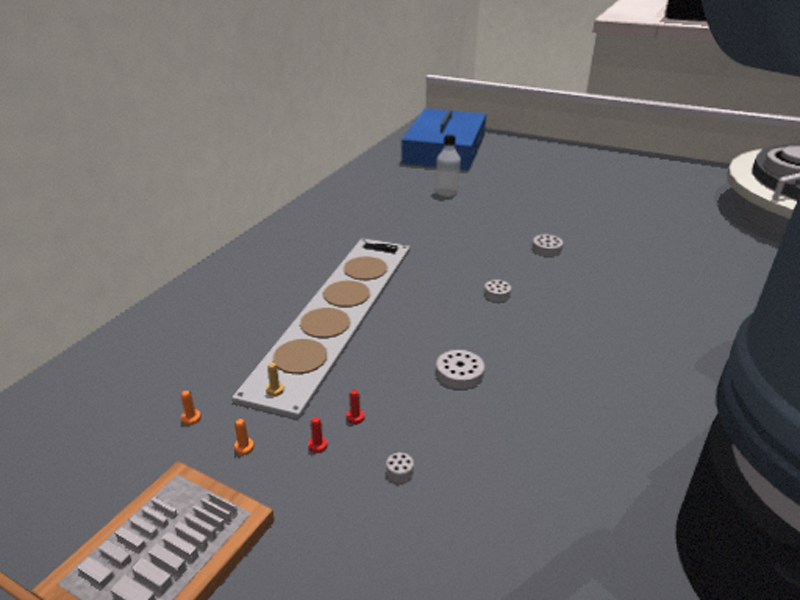

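```bash
cat >> h.py <<'E'
def blobs(n,im,mask,z,amin):
    k,l,st,c=cv2.connectedComponentsWithStats(mask.astype(np.uint8))
    out=[]
    for i in range(1,k):
        if st[i,4]>=amin:
            cs,_=cv2.findContours((l==i).astype(np.uint8),cv2.RETR_EXTERNAL,cv2.CHAIN_APPROX_NONE)
            h=cv2.convexHull(max(cs,key=len)).reshape(-1,2)
            m=np.zeros(im.shape[:2],np.uint8); cv2.fillConvexPoly(m,h,1); v,u=np.nonzero(m)
            P=ray(n,np.c_[u,v],z); ctr=P.mean(0)
            a=len(u); s=np.linalg.norm(ray(n,[(u.mean()+1,v.mean())],z)-ray(n,[(u.mean(),v.mean())],z))
            out.append((u.mean(),v.mean(),*ctr,2*s*np.sqrt(a/np.pi)))
    return np.array(out)
E
python3 - <<'E'
from h import *
np.set_printoptions(precision=4,suppress=True)
f=np.load("top0.npz");im=f["im"];d=f["d"];i=im.astype(int)
pads=(i[...,2]-i[...,0]>35)&(i[...,2]<230)
g=im.min(2)>175
roi=np.zeros_like(g);roi[225:262,140:400]=1
P=blobs("top",im,pads&(np.arange(384)[:,None]<185)&(np.arange(384)[:,None]>135)&(np.arange(512)[None]>175)&(np.arange(512)[None]<310),.013,300); print("pads\n",P)
P=P[P[:,0].argsort()]; print(np.diff(P[:,2:4],axis=0),np.linalg.norm(np.diff(P[:,2:4],axis=0),axis=1))
Q=blobs("top",im,g&roi,.016,60);print("plates\n",Q)
print(dep("top",[(q[0],q[1]) for q in Q]+[(p[0],p[1]) for p in P],d))
v=P[-1,2:4]-P[0,2:4];print("row dir",v/np.linalg.norm(v))
print("pin/stop",ray("top",[(169,171),(313.6,152.5)],.01))
cv2.imwrite("pics/crop0.png",cv2.resize(im[130:265,140:400],None,fx=3,fy=3,interpolation=cv2.INTER_CUBIC))
E
```

```text
pads
 [[286.5982 155.4673   0.6728  -0.0784   0.013    0.0711]
 [256.4973 159.4465   0.6622   0.0026   0.013    0.0713]
 [226.3902 163.5082   0.6514   0.0837   0.013    0.0714]
 [196.1325 167.441    0.641    0.1652   0.013    0.0714]]
[[ 0.0105 -0.0815]
 [ 0.0108 -0.0811]
 [ 0.0106 -0.081 ]] [0.0822 0.0818 0.0817]
plates
 [[300.9227 236.0773   0.4566  -0.1144   0.016    0.0401]
 [223.1333 242.423    0.4401   0.0913   0.016    0.0624]
 [370.5267 248.       0.4253  -0.297    0.016    0.0512]]
[[ 0.4566 -0.1145  0.0148]
 [ 0.4401  0.0912  0.0174]
 [ 0.4252 -0.2972  0.0153]
 [ 0.6416  0.1657  0.0087]
 [ 0.6511  0.0835  0.0149]
 [ 0.6625  0.0026  0.0109]
 [ 0.672  -0.0782  0.0173]]
row dir [ 0.1295 -0.9916]
pin/stop [[ 0.6319  0.2388  0.01  ]
 [ 0.6811 -0.1515  0.01  ]]
```

View pics/crop0.png

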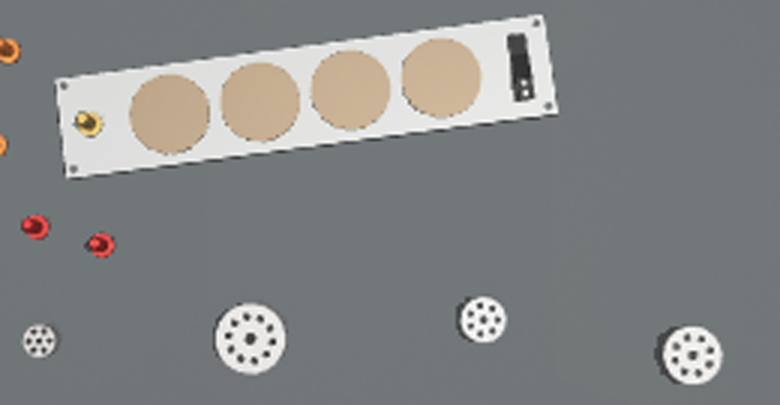

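```bash
cat >> h.py <<'E'
from scipy.spatial.transform import Rotation as Ro
def inc(x,y,z,ya=0.1298):
    s=r.read_state(); w=s["tool_rot"]; M=Ro.from_quat([w[1],w[2],w[3],w[0]]).as_matrix()
    d=M.T@(np.array([x,y,z])-s["eef_pos"]); cur=np.arctan2(M[1,1],M[0,1])
    return np.round(d,4),round((cur-ya+np.pi)%(2*np.pi)-np.pi,4),s["time_s"],s["eef_pos"].round(4)
E
python3 - <<'E'
from h import *
np.set_printoptions(precision=4,suppress=True)
f=np.load("top0.npz");im=f["im"]
g=im.min(2)>150
roi=np.zeros_like(g);roi[225:262,140:400]=1
print(blobs("top",im,g&roi,.016,40))
print(inc(.4401,.0913,.16))
E
```

```text
[[300.8817 236.1344   0.4565  -0.1143   0.016    0.0406]
 [223.0133 242.4767   0.4399   0.0917   0.016    0.0635]
 [152.6277 243.1809   0.4382   0.2785   0.016    0.0291]
 [370.5144 248.0064   0.4253  -0.2969   0.016    0.0523]]
(array([-0.3921, -0.3545,  0.1435]), np.float64(1.1343), 0.1, array([0.1734, 0.5478, 0.3031]))
```

Emit:
servo_tool(increments=[[0,[-0.03,-0.027,0.011],0.09],[0,[-0.06,-0.054,0.022],0.18],[0,[-0.092,-0.083,0.034],0.28],[0,[-0.125,-0.113,0.046],0.38],[0,[-0.157,-0.142,0.057],0.48],[0,[-0.19,-0.172,0.07],0.58],[0,[-0.222,-0.2,0.081],0.68],[0,[-0.255,-0.23,0.093],0.78],[0,[-0.287,-0.26,0.105],0.87],[0,[-0.32,-0.289,0.117],0.96],[0,[-0.348,-0.315,0.127],1.03],[0,[-0.372,-0.336,0.136],1.09],[0,[-0.392,-0.3545,0.1435],1.134],[0,[-0.392,-0.3545,0.1435],1.134],[0,[-0.392,-0.3545,0.1435],1.134]])

```text
time_s: 1.6
eef_pos: [0.4399, 0.0915, 0.1599]
tool_rot: [-0.001, 0.66, 0.751, -0.0]
force: [-0.4, -0.7, -0.2]
gripper_width: 0.999
grasp_force: 0.0
```

```bash
python3 - <<'E'
from h import *
print(inc(.4400,.0915,.16)); s=r.read_state(); print(s["force"],s["gripper_width"],s["joints"].round(2))
im,d=r.read_camera("side"); np.savez("side1.npz",im=im,d=d)
x0,y0=200,120; cv2.imwrite("pics/side1.png",cv2.resize(im[y0:y0+150,x0:x0+200],None,fx=4,fy=4,interpolation=cv2.INTER_CUBIC))
K,D,R,t=cal("side")
for z in (.16,.106,.1,.087): print(z,cv2.projectPoints(np.array([[.44,.0915,z]]),cv2.Rodrigues(R)[0],t,K,D)[0].ravel())
E
```

```text
(array([-0.    ,  0.0001, -0.0001]), np.float64(-0.0009), 1.6, array([0.4399, 0.0915, 0.1599]))
[-0.37381735 -0.74465991 -0.18609768] 0.9994127198846049 [-0.06  0.09  2.03  0.    1.02 -0.19]
0.16 [300.20669979 171.73214874]
0.106 [298.28322489 195.85483982]
0.1 [298.07930568 198.42250955]
0.087 [297.64380639 203.91280577]
```

View pics/side1.png

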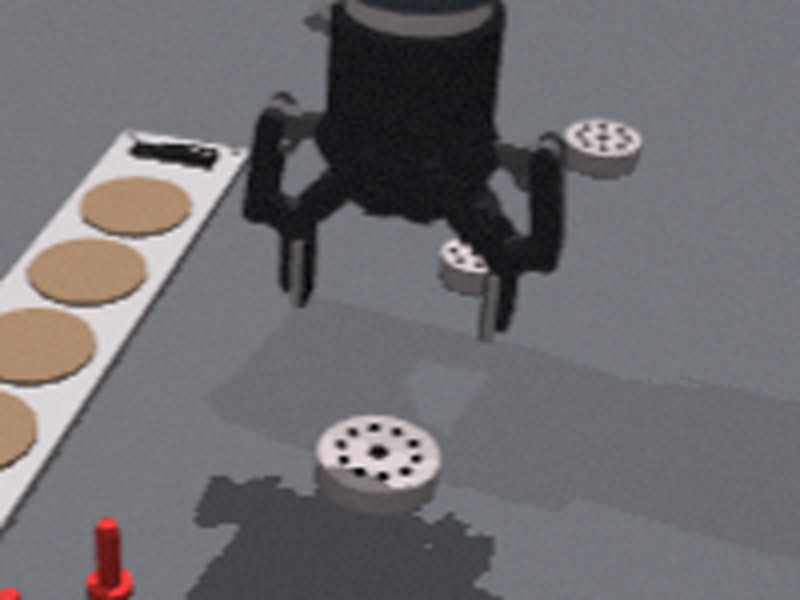

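Emit:
servo_tool(increments=[[0,[0,0,0.02],0],[0,[0,0,0.05],0],[0,[0,0,0.075],0],[0,[0,0,0.087],0],[0,[0,0,0.089],0],[0,[0,0,0.089],0],[1,[0,0,0.089],0],[1,[0,0,0.089],0],[1,[0,0,0.089],0],[1,[0,0,0.089],0],[1,[0,0,0.089],0],[1,[0,0,0.089],0],[1,[0,0,0.089],0]], squeeze=50)

```text
time_s: 2.95
eef_pos: [0.4414, 0.0919, 0.0731]
tool_rot: [0.001, 0.66, 0.752, 0.001]
force: [-2.2, 0.4, 9.2]
gripper_width: 0.709
grasp_force: 52.0
```

```bash
python3 - <<'E'
from h import *
print(inc(.641,.1652,.13)); s=r.read_state(); print(s["force"],s["gripper_width"],s["grasp_force"])
E
```

```text
(array([ 0.0468,  0.2076, -0.0564]), np.float64(0.0002), 2.95, array([0.4414, 0.0919, 0.0731]))
[-2.16086872  0.39232136  9.15672869] 0.7094372184141023 52.04730570316315
```

Emit:
servo_tool(increments=[[1,[0,0,-0.01],0],[1,[0,0,-0.03],0],[1,[0.002,0.01,-0.05],0],[1,[0.007,0.03,-0.06],0],[1,[0.013,0.058,-0.06],0],[1,[0.02,0.09,-0.06],0],[1,[0.027,0.122,-0.06],0],[1,[0.034,0.152,-0.06],0],[1,[0.04,0.178,-0.06],0],[1,[0.044,0.196,-0.06],0],[1,[0.0465,0.206,-0.055],0],[1,[0.047,0.209,-0.045],0],[1,[0.047,0.209,-0.04],0],[1,[0.047,0.209,-0.04],0],[1,[0.047,0.209,-0.04],0]])

```text
time_s: 4.45
eef_pos: [0.6404, 0.1653, 0.1108]
tool_rot: [-0.001, 0.66, 0.751, -0.001]
force: [-0.6, 0.5, -2.7]
gripper_width: 0.711
grasp_force: 56.2
```

```bash
python3 - <<'E'
from h import *
print(inc(.641,.1652,.0861)); s=r.read_state(); print(s["force"],s["gripper_width"],s["grasp_force"])
im,d=r.read_camera("side"); np.savez("side2.npz",im=im,d=d)
x0,y0=130,130; cv2.imwrite("pics/side2.png",cv2.resize(im[y0:y0+120,x0:x0+160],None,fx=5,fy=5,interpolation=cv2.INTER_CUBIC))
E
```

```text
(array([-0.0002,  0.0006,  0.0247]), np.float64(0.0001), 4.45, array([0.6404, 0.1653, 0.1108]))
[-0.60832777  0.51220326 -2.68120029] 0.7109960110394904 56.21288359165192
```

View pics/side2.png

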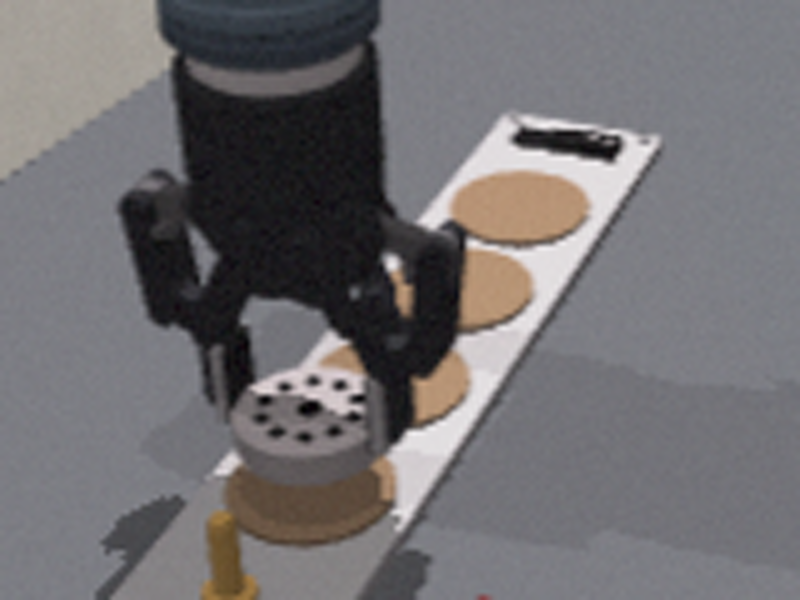

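Emit:
servo_tool(increments=[[1,[0,0.0005,0.008],0],[1,[0,0.0005,0.015],0],[1,[0,0.0005,0.02],0],[1,[0,0.0005,0.0225],0],[1,[0,0.0005,0.0235],0],[1,[0,0.0005,0.0243],0],[1,[0,0.0005,0.025],0],[1,[0,0.0005,0.025],0]])

```text
time_s: 5.3
eef_pos: [0.642, 0.1656, 0.0865]
tool_rot: [0.0, 0.66, 0.752, 0.0]
force: [0.1, -0.8, -4.0]
gripper_width: 0.71
grasp_force: 56.3
```

Emit:
servo_tool(increments=[[1,[0,0,0.0005],0],[1,[0,0,0.001],0],[1,[0,0,0.001],0]])

```text
time_s: 5.6
eef_pos: [0.6422, 0.1656, 0.0863]
tool_rot: [0.0, 0.66, 0.752, 0.0]
force: [-4.2, -0.4, 4.2]
gripper_width: 0.707
grasp_force: 57.1
```

```bash
python3 - <<'E'
from h import *
print(inc(.641,.1652,.0861)); s=r.read_state(); print(s["force"],s["ft_torque"])
for i in range(3): r.read_camera("side"); print(inc(.641,.1652,.0861),r.read_state()["force"])
E
```

```text
(array([-0.0003, -0.0012,  0.0002]), np.float64(0.0003), 5.6, array([0.6422, 0.1656, 0.0863]))
[-4.21670169 -0.37510573  4.19535122] [-0.13004436  0.47876833 -0.01820695]
(array([-0.0003, -0.0012,  0.0002]), np.float64(0.0003), 5.65, array([0.6421, 0.1657, 0.0863])) [-3.11406351 -0.82804977  5.51137349]
(array([-0.0003, -0.0012,  0.0002]), np.float64(0.0003), 5.7, array([0.6421, 0.1656, 0.0863])) [-4.12712829 -0.64584496  6.05856333]
(array([-0.0003, -0.0012,  0.0002]), np.float64(0.0003), 5.75, array([0.6421, 0.1656, 0.0863])) [-4.75912888 -0.10894364  5.04529469]
```

Emit:
servo_tool(increments=[[0.5,[0,0,0],0],[0.2,[0,0,0],0],[0,[0,0,0],0],[0,[0,0,0],0],[0,[0,0,0],0],[0,[0,0,-0.01],0],[0,[0,0,-0.03],0],[0,[0,0,-0.06],0],[0,[0,0,-0.08],0],[0,[0,-0.03,-0.08],0],[0,[0,-0.07,-0.08],0],[0,[0,-0.12,-0.08],0],[0,[0,-0.17,-0.08],0],[0,[0,-0.21,-0.08],0],[0,[0,-0.25,-0.08],0],[0,[0,-0.25,-0.08],0]])

```text
time_s: 7.35
eef_pos: [0.3885, 0.1332, 0.1644]
tool_rot: [-0.002, 0.659, 0.752, -0.002]
force: [0.4, -0.1, 0.2]
gripper_width: 0.999
grasp_force: 0.0
```

```bash
cat >> h.py <<'E'
np.set_printoptions(precision=4,suppress=True)
E
python3 - <<'E'
from h import *
im,d=r.read_camera("top"); np.savez("top1.npz",im=im,d=d)
cv2.imwrite("pics/top1.png",cv2.resize(im[130:265,140:400],None,fx=3,fy=3,interpolation=cv2.INTER_CUBIC))
print(inc(.4253,-.2969,.15))
E
```

```text
(array([-0.4308, -0.0227,  0.0156]), np.float64(0.0005), 7.4, array([0.3919, 0.1332, 0.1656]))
```

View pics/top1.png

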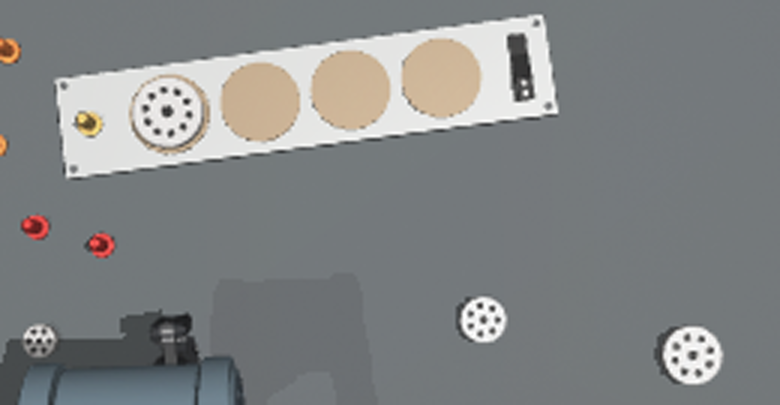

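```bash
cat >> h.py <<'E'
def spots(im,uv,rad,z):
    "centre of the ports via weighted darkness within rad px"
    s=8; u0,v0=int(uv[0])-25,int(uv[1])-25
    g=cv2.resize(im[v0:v0+50,u0:u0+50].mean(2).astype(np.float32),None,fx=s,fy=s,interpolation=cv2.INTER_CUBIC)
    vv,uu=np.mgrid[:50*s,:50*s]; c=np.array(uv,float)
    for _ in range(8):
        m=((uu+.5)/s-.5+u0-c[0])**2+((vv+.5)/s-.5+v0-c[1])**2<rad**2
        w=np.where(m,np.clip(175-g,0,None),0); c=np.array([((uu+.5)/s-.5+u0)[m]@w[m],((vv+.5)/s-.5+v0)[m]@w[m]])/w.sum()
    return c,ray("top",[c],z)[0]
E
python3 - <<'E'
from h import *
im0=np.load("top0.npz")["im"];im=np.load("top1.npz")["im"]
for uv,rd in [((223,242.5),9.5),((300.9,236.1),5.5),((370.5,248),7.5),((152.6,243.2),3.8)]: print(spots(im0,uv,rd,.016))
c,p=spots(im,(195.6,167.3),9.5,.029);print(c,p,"err world",p[:2]-[.641,.1652])
# white disc mask on saturation: largest circle
i=im.astype(int); u=np.arange(512)[None];v=np.arange(384)[:,None]
cork=(i[...,2]-i[...,0]>25)&(np.hypot(u-196.1,v-167.4)<16)
w=(i.min(2)>60)&~cork&(np.hypot(u-196.1,v-167.4)<13.2); w=cv2.morphologyEx((np.hypot(u-196.1,v-167.4)<12.5).astype(np.uint8)&(~cork),cv2.MORPH_CLOSE,np.ones((3,3)))
E
```

```text
(array([222.9538, 242.5234]), array([0.4398, 0.0918, 0.016 ]))
(array([300.8691, 234.3197]), array([ 0.4613, -0.1143,  0.016 ]))
(array([370.5347, 248.198 ]), array([ 0.4247, -0.297 ,  0.016 ]))
(array([151.4237, 244.6069]), array([0.4344, 0.2816, 0.016 ]))
[195.2348 166.6705] [0.6407 0.1655 0.029 ] err world [-0.0003  0.0003]
```

Emit:
servo_tool(increments=[[0,[-0.02,-0.001,0],0],[0,[-0.06,-0.003,0],0],[0,[-0.105,-0.005,0],0],[0,[-0.15,-0.008,0],0],[0,[-0.195,-0.01,0],0],[0,[-0.24,-0.013,0],0],[0,[-0.285,-0.015,0],0],[0,[-0.33,-0.017,0],0],[0,[-0.37,-0.019,0.01],0],[0,[-0.4,-0.021,0.02],0],[0,[-0.42,-0.022,0.03],0],[0,[-0.43,-0.0225,0.04],0],[0,[-0.431,-0.0225,0.045],0],[0,[-0.431,-0.0225,0.045],0],[0,[-0.431,-0.0225,0.045],0],[0,[-0.431,-0.0225,0.045],0]])

```text
time_s: 9.0
eef_pos: [0.428, -0.2963, 0.1209]
tool_rot: [0.0, 0.659, 0.752, 0.0]
force: [0.1, 0.6, -0.4]
gripper_width: 1.0
grasp_force: 0.0
```

```bash
python3 - <<'E'
from h import *
print(inc(.4252,-.2969,.080))
E
```

```text
(array([-0.0002, -0.0028,  0.0409]), np.float64(0.0014), 9.0, array([ 0.428 , -0.2963,  0.1209]))
```

Emit:
servo_tool(increments=[[0,[0,-0.002,0.015],0],[0,[0,-0.0025,0.03],0],[0,[0,-0.0025,0.038],0],[0,[0,-0.0025,0.041],0],[0,[0,-0.0025,0.041],0],[1,[0,-0.0025,0.041],0],[1,[0,-0.0025,0.041],0],[1,[0,-0.0025,0.041],0],[1,[0,-0.0025,0.041],0],[1,[0,-0.0025,0.041],0],[1,[0,-0.0025,0.041],0],[1,[0,-0.0025,0.041],0],[1,[0,-0.0025,0.041],0]])

```text
time_s: 10.3
eef_pos: [0.4257, -0.2979, 0.0807]
tool_rot: [0.001, 0.66, 0.752, -0.0]
force: [-0.8, 2.0, 8.4]
gripper_width: 0.573
grasp_force: 50.2
```

```bash
python3 - <<'E'
from h import *
print(inc(.6514,.0837,.11)); s=r.read_state(); print(s["force"],s["gripper_width"],s["grasp_force"])
im,d=r.read_camera("side")
x0,y0=290,90; cv2.imwrite("pics/side3.png",cv2.resize(im[y0:y0+120,x0:x0+160],None,fx=5,fy=5,interpolation=cv2.INTER_CUBIC))
E
```

```text
(array([ 0.349 ,  0.2733, -0.0294]), np.float64(0.0002), 10.3, array([ 0.4257, -0.2979,  0.0807]))
[-0.7744  1.9736  8.3939] 0.5725887011633801 50.19745051860809
```

View pics/side3.png

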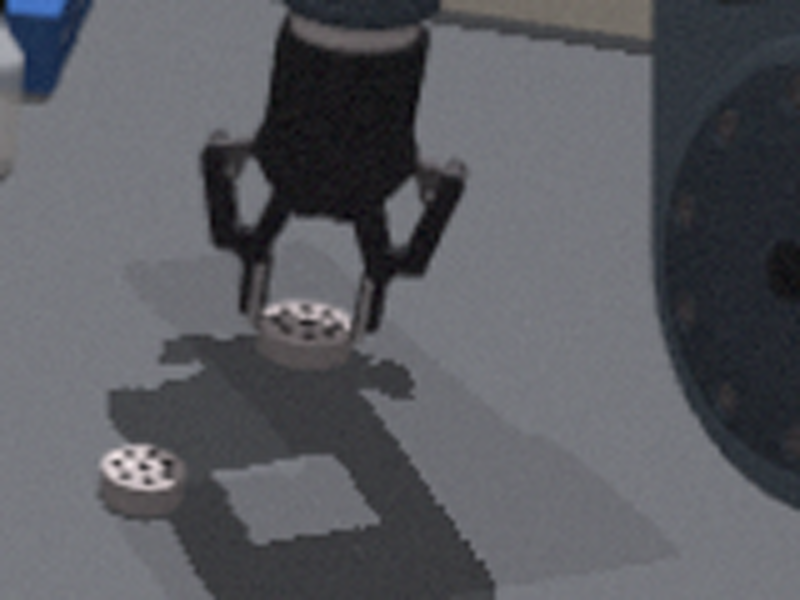

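Emit:
servo_tool(increments=[[0.2,[0,0,0],0],[0.2,[0,0,0],0],[0.2,[0,0,0.003],0],[0.2,[0,0,0.0055],0],[0.2,[0,0,0.0055],0],[1,[0,0,0.0055],0],[1,[0,0,0.0055],0],[1,[0,0,0.0055],0],[1,[0,0,0.0055],0],[1,[0,0,0.0055],0],[1,[0,0,0.0055],0]])

```text
time_s: 11.45
eef_pos: [0.4251, -0.2974, 0.0741]
tool_rot: [0.0, 0.66, 0.752, -0.0]
force: [-1.7, 1.4, 5.0]
gripper_width: 0.586
grasp_force: 51.7
```

```bash
python3 - <<'E'
from h import *
print(inc(.6514,.0837,.11)); s=r.read_state(); print(s["force"],s["gripper_width"],s["grasp_force"])
E
```

```text
(array([ 0.3486,  0.2738, -0.0359]), np.float64(0.0003), 11.45, array([ 0.4251, -0.2974,  0.0741]))
[-1.7298  1.3816  5.001 ] 0.5861402331161303 51.73483729362488
```

Emit:
servo_tool(increments=[[1,[0,0,-0.01],0],[1,[0,0,-0.03],0],[1,[0.015,0.012,-0.045],0],[1,[0.045,0.035,-0.05],0],[1,[0.08,0.063,-0.05],0],[1,[0.115,0.09,-0.05],0],[1,[0.15,0.118,-0.05],0],[1,[0.185,0.145,-0.05],0],[1,[0.22,0.173,-0.05],0],[1,[0.255,0.2,-0.05],0],[1,[0.288,0.226,-0.05],0],[1,[0.315,0.247,-0.05],0],[1,[0.335,0.263,-0.045],0],[1,[0.346,0.272,-0.04],0],[1,[0.3486,0.274,-0.036],0],[1,[0.3486,0.274,-0.03],0],[1,[0.3486,0.274,-0.025],0],[1,[0.3486,0.274,-0.025],0],[1,[0.3486,0.274,-0.025],0]])

```text
time_s: 13.35
eef_pos: [0.6513, 0.0827, 0.0987]
tool_rot: [-0.0, 0.66, 0.751, -0.0]
force: [0.5, -0.7, -0.8]
gripper_width: 0.58
grasp_force: 52.4
```

```bash
python3 - <<'E'
from h import *
print(inc(.6514,.0837,.0871)); s=r.read_state(); print(s["force"],s["gripper_width"],s["grasp_force"])
E
```

```text
(array([0.0009, 0.0002, 0.0116]), np.float64(-0.0011), 13.35, array([0.6513, 0.0827, 0.0987]))
[ 0.4841 -0.7162 -0.7866] 0.5801414819908569 52.403631806373596
```

Emit:
servo_tool(increments=[[1,[0.0005,0,0.004],0],[1,[0.0005,0,0.008],0],[1,[0.0005,0,0.01],0],[1,[0.0005,0,0.011],0],[1,[0.0005,0,0.0117],0],[1,[0.0005,0,0.0124],0],[1,[0.0005,0,0.0124],0]])

```text
time_s: 14.05
eef_pos: [0.6515, 0.0843, 0.0872]
tool_rot: [-0.0, 0.66, 0.752, -0.0]
force: [-3.9, 0.2, 5.2]
gripper_width: 0.58
grasp_force: 53.0
```

Emit:
servo_tool(increments=[[0.5,[0,0,0],0],[0.2,[0,0,0],0],[0,[0,0,0],0],[0,[0,0,0],0],[0,[0,0,0],0],[0,[0,0,-0.01],0],[0,[0,0,-0.03],0],[0,[0,0,-0.055],0],[0,[-0.015,-0.02,-0.06],0],[0,[-0.04,-0.05,-0.06],0],[0,[-0.068,-0.087,-0.06],0],[0,[-0.096,-0.124,-0.06],0],[0,[-0.125,-0.16,-0.06],0],[0,[-0.15,-0.192,-0.05],0],[0,[-0.166,-0.212,-0.04],0],[0,[-0.171,-0.219,-0.033],0],[0,[-0.171,-0.219,-0.03],0],[0,[-0.171,-0.219,-0.03],0],[0,[-0.171,-0.219,-0.03],0]])

```text
time_s: 15.95
eef_pos: [0.4576, -0.1132, 0.1169]
tool_rot: [0.0, 0.659, 0.752, 0.0]
force: [-0.5, 0.4, -0.4]
gripper_width: 1.004
grasp_force: 0.0
```

```bash
python3 - <<'E'
from h import *
print(inc(.4565,-.1143,.0760))
im,d=r.read_camera("top"); print(spots(im,(226,163),7.5,.029))
E
```

```text
(array([-0.001 , -0.0013,  0.0409]), np.float64(0.0014), 15.95, array([ 0.4576, -0.1132,  0.1169]))
(array([225.7023, 163.1686]), array([0.6498, 0.0844, 0.029 ]))
```

Emit:
servo_tool(increments=[[0,[-0.001,-0.001,0.015],0],[0,[-0.001,-0.001,0.03],0],[0,[-0.001,-0.001,0.038],0],[0,[-0.001,-0.001,0.041],0],[0,[-0.001,-0.001,0.041],0],[1,[-0.001,-0.001,0.041],0],[1,[-0.001,-0.001,0.041],0],[1,[-0.001,-0.001,0.041],0],[1,[-0.001,-0.001,0.041],0],[1,[-0.001,-0.001,0.041],0],[1,[-0.001,-0.001,0.041],0],[1,[-0.001,-0.001,0.041],0],[1,[-0.001,-0.001,0.041],0]])

```text
time_s: 17.3
eef_pos: [0.4562, -0.1151, 0.0764]
tool_rot: [0.001, 0.66, 0.752, 0.0]
force: [-1.1, 0.4, 6.8]
gripper_width: 0.451
grasp_force: 49.3
```

```bash
python3 - <<'E'
from h import *
print(inc(.6622,.0026,.11)); s=r.read_state(); print(s["force"],s["gripper_width"],s["grasp_force"])
E
```

```text
(array([ 0.09  ,  0.2195, -0.0334]), np.float64(0.0001), 17.3, array([ 0.4562, -0.1151,  0.0764]))
[-1.0733  0.3631  6.7611] 0.4508384884675503 49.3402361869812
```

Emit:
servo_tool(increments=[[1,[0,0,-0.01],0],[1,[0,0,-0.03],0],[1,[0.005,0.012,-0.042],0],[1,[0.015,0.037,-0.045],0],[1,[0.029,0.07,-0.045],0],[1,[0.044,0.107,-0.045],0],[1,[0.058,0.142,-0.045],0],[1,[0.071,0.174,-0.045],0],[1,[0.081,0.198,-0.043],0],[1,[0.087,0.213,-0.04],0],[1,[0.09,0.2195,-0.035],0],[1,[0.09,0.2195,-0.029],0],[1,[0.09,0.2195,-0.025],0],[1,[0.09,0.2195,-0.025],0],[1,[0.09,0.2195,-0.025],0]])

```text
time_s: 18.8
eef_pos: [0.661, 0.0024, 0.1003]
tool_rot: [-0.0, 0.66, 0.751, -0.0]
force: [0.7, 0.3, 0.1]
gripper_width: 0.456
grasp_force: 50.7
```

```bash
python3 - <<'E'
from h import *
print(inc(.6622,.0026,.0894)); s=r.read_state(); print(s["force"],s["gripper_width"],s["grasp_force"])
E
```

```text
(array([0.0001, 0.0012, 0.0109]), np.float64(-0.0006), 18.8, array([0.661 , 0.0024, 0.1003]))
[0.6914 0.3423 0.0849] 0.4559052305456349 50.74195325374603
```

Emit:
servo_tool(increments=[[1,[0,0.0008,0.004],0],[1,[0,0.0008,0.0075],0],[1,[0,0.0008,0.0093],0],[1,[0,0.0008,0.0103],0],[1,[0,0.0008,0.011],0],[1,[0,0.0008,0.0117],0],[1,[0,0.0008,0.0117],0]])

```text
time_s: 19.5
eef_pos: [0.6625, 0.003, 0.0895]
tool_rot: [-0.0, 0.66, 0.752, -0.0]
force: [-3.6, 1.0, 5.5]
gripper_width: 0.453
grasp_force: 51.4
```

Emit:
servo_tool(increments=[[0.5,[0,0,0],0],[0.2,[0,0,0],0],[0,[0,0,0],0],[0,[0,0,0],0],[0,[0,0,0],0],[0,[0,0,-0.01],0],[0,[0,0,-0.03],0],[0,[0,0,-0.06],0],[0,[0.02,-0.015,-0.07],0],[0,[0.055,-0.035,-0.07],0],[0,[0.095,-0.06,-0.07],0],[0,[0.135,-0.085,-0.07],0],[0,[0.175,-0.11,-0.07],0],[0,[0.215,-0.133,-0.07],0],[0,[0.252,-0.156,-0.065],0],[0,[0.283,-0.175,-0.05],0],[0,[0.298,-0.184,-0.038],0],[0,[0.3026,-0.1864,-0.03],0],[0,[0.3026,-0.1864,-0.03],0],[0,[0.3026,-0.1864,-0.03],0]])

```text
time_s: 21.5
eef_pos: [0.4395, 0.2784, 0.1194]
tool_rot: [0.0, 0.66, 0.751, 0.0]
force: [-1.1, 0.8, -0.5]
gripper_width: 1.0
grasp_force: 0.0
```

```bash
python3 - <<'E'
from h import *
print(inc(.4382,.2785,.0765))
im,d=r.read_camera("top"); print(spots(im,(256,159),5.5,.029))
cv2.imwrite("pics/top2.png",cv2.resize(im[130:265,140:400],None,fx=3,fy=3,interpolation=cv2.INTER_CUBIC))
E
```

```text
(array([ 0.0003, -0.0013,  0.0429]), np.float64(-0.0003), 21.5, array([0.4395, 0.2784, 0.1194]))
(array([256.4143, 159.0257]), array([0.6607, 0.0028, 0.029 ]))
```

View pics/top2.png

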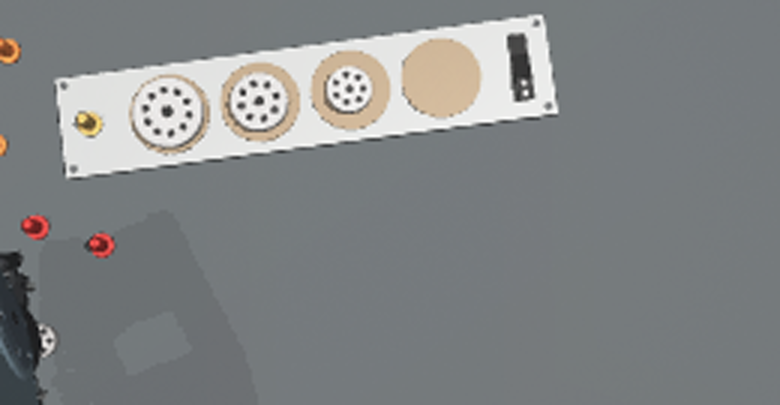

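Emit:
servo_tool(increments=[[0,[0,-0.001,0.015],0],[0,[0,-0.001,0.03],0],[0,[0,-0.001,0.039],0],[0,[0,-0.001,0.042],0],[0,[0,-0.001,0.042],0],[1,[0,-0.001,0.042],0],[1,[0,-0.001,0.042],0],[1,[0,-0.001,0.042],0],[1,[0,-0.001,0.042],0],[1,[0,-0.001,0.042],0],[1,[0,-0.001,0.042],0],[1,[0,-0.001,0.042],0],[1,[0,-0.001,0.042],0],[1,[0,-0.001,0.042],0]], squeeze=40)

```text
time_s: 22.95
eef_pos: [0.4377, 0.2789, 0.0774]
tool_rot: [0.0, 0.66, 0.752, 0.0]
force: [-1.2, -0.3, 5.9]
gripper_width: 0.331
grasp_force: 39.1
```

```bash
python3 - <<'E'
from h import *
print(inc(.6735,-.0784,.10)); s=r.read_state(); print(s["force"],s["gripper_width"],s["grasp_force"])
E
```

```text
(array([-0.3849,  0.1874, -0.0224]), np.float64(0.0004), 22.95, array([0.4377, 0.2789, 0.0774]))
[-1.2144 -0.3184  5.8914] 0.3313970161467512 39.1475772857666
```

Emit:
servo_tool(increments=[[1,[0,0,-0.01],0],[1,[0,0,-0.035],0],[1,[-0.01,0.004,-0.06],0],[1,[-0.035,0.016,-0.075],0],[1,[-0.07,0.033,-0.075],0],[1,[-0.11,0.053,-0.075],0],[1,[-0.15,0.073,-0.075],0],[1,[-0.19,0.092,-0.075],0],[1,[-0.23,0.112,-0.075],0],[1,[-0.27,0.131,-0.075],0],[1,[-0.308,0.15,-0.075],0],[1,[-0.34,0.166,-0.075],0],[1,[-0.365,0.178,-0.07],0],[1,[-0.38,0.185,-0.06],0],[1,[-0.385,0.1875,-0.045],0],[1,[-0.385,0.1875,-0.032],0],[1,[-0.385,0.1875,-0.025],0],[1,[-0.385,0.1875,-0.025],0],[1,[-0.385,0.1875,-0.025],0]])

```text
time_s: 24.85
eef_pos: [0.673, -0.0777, 0.1018]
tool_rot: [-0.0, 0.659, 0.752, -0.0]
force: [0.5, 0.1, -0.6]
gripper_width: 0.328
grasp_force: 39.5
```

```bash
python3 - <<'E'
from h import *
print(inc(.6735,-.0784,.0904)); s=r.read_state(); print(s["force"],s["gripper_width"],s["grasp_force"])
E
```

```text
(array([-0.0008,  0.0004,  0.0114]), np.float64(0.0013), 24.85, array([ 0.673 , -0.0777,  0.1018]))
[ 0.5421  0.1073 -0.6139] 0.3275674469140897 39.54398989677429
```

Emit:
servo_tool(increments=[[1,[-0.0005,0.0005,0.004],0],[1,[-0.0005,0.0005,0.0075],0],[1,[-0.0005,0.0005,0.0097],0],[1,[-0.0005,0.0005,0.0107],0],[1,[-0.0005,0.0005,0.0114],0],[1,[-0.0005,0.0005,0.012],0],[1,[-0.0005,0.0005,0.012],0]])

```text
time_s: 25.55
eef_pos: [0.6738, -0.0791, 0.0905]
tool_rot: [-0.0, 0.66, 0.752, -0.0]
force: [-3.9, 0.8, 4.2]
gripper_width: 0.329
grasp_force: 40.1
```

Emit:
servo_tool(increments=[[0.5,[0,0,0],0],[0.2,[0,0,0],0],[0,[0,0,0],0],[0,[0,0,0],0],[0,[0,0,0],0],[0,[0,0,-0.01],0],[0,[0,0,-0.03],0],[0,[0,0,-0.06],0],[0,[0,-0.02,-0.08],0],[0,[0,-0.06,-0.09],0],[0,[0,-0.1,-0.09],0],[0,[0,-0.15,-0.09],0],[0,[0,-0.2,-0.09],0],[0,[0,-0.24,-0.09],0],[0,[0,-0.26,-0.09],0],[0,[0,-0.26,-0.09],0],[0,[0,-0.26,-0.09],0]])

```text
time_s: 27.25
eef_pos: [0.4168, -0.1133, 0.1809]
tool_rot: [0.001, 0.66, 0.751, 0.0]
force: [1.0, -0.7, 0.6]
gripper_width: 0.998
grasp_force: 0.0
```

```bash
python3 - <<'E'
from h import *
im,d=r.read_camera("top")
for uv,rd in [((195.6,167),9.5),((226,163),7.5),((256,159),5.5),((286.6,155),3.8)]: print(spots(im,uv,rd,.029))
a=cv2.resize(im[140:190,155:335],(800,222),interpolation=cv2.INTER_CUBIC)
s,_=r.read_camera("side"); b=cv2.resize(s[140:275,140:340],None,fx=2.7,fy=2.7,interpolation=cv2.INTER_CUBIC)
c=np.zeros((222+b.shape[0],800,3),np.uint8);c[:222]=a;c[222:,:b.shape[1]]=b; cv2.imwrite("pics/end.png",c)
E
```

```text
(array([195.237 , 166.6677]), array([0.6407, 0.1655, 0.029 ]))
(array([225.706, 163.167]), array([0.6498, 0.0844, 0.029 ]))
(array([256.39 , 159.052]), array([0.6606, 0.0029, 0.029 ]))
(array([286.0465, 154.162 ]), array([ 0.6735, -0.0759,  0.029 ]))
```

View pics/end.png

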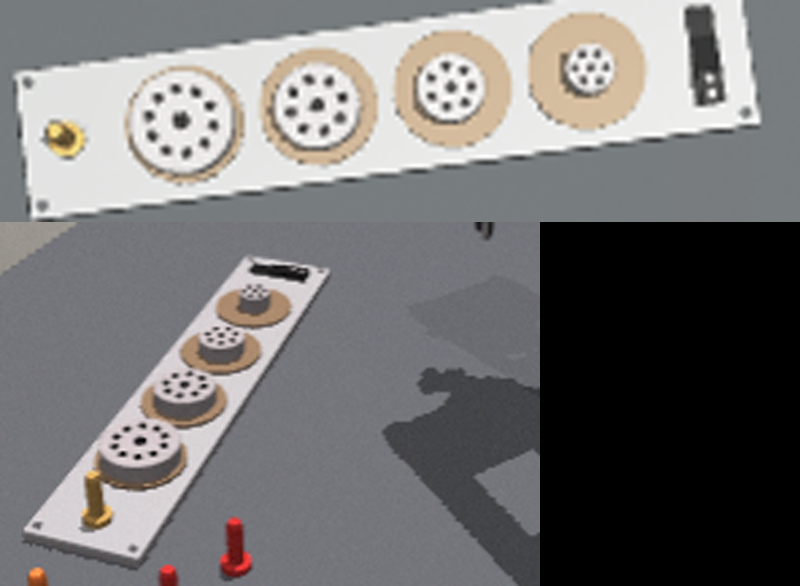

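```bash
python3 -c "
from plant import r
print(r.sign_off())"
```

```text
the job is handed in; nothing more can be done
None
```

The four valve plates lie flat and in stage order on their pads, largest next to the brass pin and smallest next to the reed stop, each within about 2 mm of centre by the top camera (plate_d judged from the picture), with the pin and stop untouched; I handed the job in at about 27 s.

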